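# Nest the emptied parts trays on the repair bench

### The job

The three emptied parts trays are taking up the repair bench: nest them into one another, largest first. Lower the green tray into the black one until it sits flat on the bottom, then lower the yellow caddy into the green tray until it sits flat too; do not drop them in. Leave the black tray about where it stands and do not disturb the other things on the bench.

Things in the scene. Friction and masses are not known exactly. Their poses are not given: they have to be found in the camera images.
- tray_large_c (a point): Black open-top plastic tray, the largest: 190 (x) x 140 (y) x 42 mm high, walls and floor 5 thick (inside 180 x 130), loose, 0.28-0.56 kg, standing on the bench. Point: its centre, half-way up (21 mm above its underside); x along its length, z up.
- tray_mid_c (a point): Green open-top plastic tray, middle size: 158 (x) x 108 (y) mm, rim 46 high, walls and floor 4 thick, 0.11-0.22 kg, with an upright tab on its -x end wall. Point: on its centre line, 23 mm above its underside; x along its length, z up. Fits the black tray either way round with 11 mm spare on every side; seated, its underside is 5 mm above the black tray's.
- tray_mid_tab (a point): Grip point of the green tray's tab, which is 10 mm thick along the tray's x, 45 wide along y, and rises from the rim to 84 mm above the tray's underside. The point is in the middle of its thickness and width, 65 mm above the underside, 74 mm from the tray's centre towards -x. Axes as the tray's.
- caddy_c (a point): Yellow open-top screw caddy, the smallest: 126 (x) x 76 (y) mm, rim 40 high, walls and floor 4 thick, 0.08-0.17 kg; its middle divider rises above the rim as a grip fin. Point: on its centre line, 20 mm above its underside; x along its length, z up. Fits the green tray either way round with 12 mm spare on every side; seated, its underside is 4 mm above the green tray's.
- caddy_fin (a point): Grip point of the yellow caddy's fin: above the 40 mm rim the fin is 10 mm thick along the caddy's x and 45 mm wide along y, its top 82 mm above the underside. The point is in the middle of its thickness and width, right over the caddy's centre, 63 mm above the underside. Axes as the caddy's.
- tray_large: The black tray's body; origin at the centre of its underside, axes as above.
- tray_mid: The green tray's body; origin at the centre of its underside, axes as above.
- caddy: The yellow caddy's body; origin at the centre of its underside, axes as above.
- spray_can: Bystander: an upright orange spray can, 58 mm across, 150 mm tall; origin at the centre of its underside.
- flux_jar: Bystander: an upright amber jar with a black cap, 56 mm across, 65 mm tall; origin at the centre of its underside.
- phone: Bystander: a white phone with a dark screen lying flat, 72 (x) x 148 (y) x 9 mm; origin at the centre of its underside.
- meter: Bystander: an orange multimeter lying flat, 78 (x) x 150 (y) x 34 mm (42 at its dial); origin at the centre of its underside.
- solder_reel: Bystander: a standing reel of solder, 52 mm across, 40 mm high; origin at the centre of its underside.
- driver: Bystander: a screwdriver lying flat, 150 mm long along its x; origin under its middle.
Mind the look-alikes: they are no part of the job. Several things have the shape of the tray_mid; the one meant has the colours described above. Of the things shaped like the caddy, the yellow one is meant.

How it is judged:
On the way, in this order (a step that is already met when the one before it is completed fails the run):
1. the green tray sits flat on the bottom of the black tray (z of tray_mid_c in the frame of tray_large_c between 0 and 0.011 m and horizontal distance between tray_mid_c and tray_large_c below 0.022 m and angle between tray_mid_c's own z axis and vertical below 0.06 rad), for 0.2 s.
2. the yellow caddy sits flat on the bottom of the green tray, which still sits in the black one (all of step 1 and z of caddy_c in the frame of tray_mid_c between -0.005 and 0.005 m and horizontal distance between caddy_c and tray_mid_c below 0.022 m and angle between caddy_c's own z axis and vertical below 0.06 rad), for 0.2 s.
At the end, for the whole second after the job is handed in: Black tray flat on the bench, within 60 mm of its start; green tray inside it, flat (within 0.06 rad) and down to within 4 mm of its floor; yellow caddy inside the green tray, flat and down to within 4 mm of its floor; centres within 22 mm of each other; all at rest and released (all of step 2 and angle between tray_large_c's own z axis and vertical below 0.05 rad and height (world z) of tray_large_c below 0.027 m and linear speed of each of tray_large, tray_mid, caddy below 0.02 m/s and distance of tray_large_c from where it was at the start of the episode below 0.06 m); the robot touches nothing.
It fails at once if the green tray is dropped (falls free faster than 0.6 m/s, about 18 mm) (contact force between the fingers and tray_mid below 0.05 N and linear speed of tray_mid above 0.6 m/s).
It fails at once if the yellow caddy is dropped (falls free faster than 0.6 m/s, about 18 mm) (contact force between the fingers and caddy below 0.05 N and linear speed of caddy above 0.6 m/s).
It fails at once if the black tray is tipped (over 0.35 rad) (angle between tray_large_c's own z axis and vertical above 0.35 rad).
It fails at once if one of the other things on the bench is pushed over 40 mm (distance of any of spray_can, flux_jar, phone, meter, solder_reel, driver from where it was at the start of the episode above 0.04 m).
It fails at once if the spray can, jar, phone, multimeter or reel is tipped over 0.4 rad (angle between any of spray_can, flux_jar, phone, meter, solder_reel's own z axis and vertical above 0.4 rad).
It also fails if it takes over 72 s, if anything falls off the work surface, if the arm or the gripper's body presses on something with over 40 N, if the wrist force passes 120 N, or if a joint passes its speed limit or range.

### The arm

A 6-joint arm with a two-finger parallel gripper is mounted at the origin on the work surface. World frame = base frame: x ahead of the robot, y to its left, z up, the work surface at z = 0. Lengths are in m, angles in rad, forces in N, time in s.
With the tool pointing down it reaches from about 0.325 to 0.85 m from the base axis. Payload 15.5 kg.
Tool frame: the origin (TCP) lies between the finger pads; the fingertips stand 14 mm ahead of it and the grasp point (between the pads) lies 5 mm behind it; z points along the fingers, y is the line along which they close (so a half turn about z gives the same grasp; the last joint's range is limited). The gripper opens to 91 mm and grips with 3 to 60 N. Pads are 32 mm wide; open, the fingers measure 118 mm over their backs; the gripper's body (76 mm by 178 mm) begins 60 mm behind the grasp point.
Start: joints at [-0.096, 0.494, 1.345, -0, 1.302, -0.096], TCP at [0.625, 0, 0.228] pointing down, gripper open.
Joint ranges: [-2.91, 2.91], [-0.82, 2.16], [0.22, 2.67], [-1.22, 4.37], [0.12, 2.79], [-3.08, 3.08]. Speed limits (rad/s): [1.89, 1.89, 2.57, 3.01, 3.01, 3.01].

### API

Orientations are given as a unit quaternion [x, y, z, w].
In Python, from bench import telemetry, eyes, order, spotter gives the robot as it stands.
- The arm moves only by the tool drive_tool, never from a script. Its argument "rows" is a list of rows, each a list of 7 numbers: the shift along the world's x, y, z as a fraction of full scale, then the turn, a rotation vector about the world's x, y, z as a fraction of full scale, then the opening, from 0 (shut) to 1 (fully open). In form: [[x, y, z, rx, ry, rz, jaw], ...]. A call has 1 to 10 rows; each row shifts and turns the commanded pose from where the row before left it; what a row does not reach is not made up. Full scale, the value 1, is 25 mm for a shift and 6 degrees for a turn. A row lasts 1/12 s, in which the tool goes at most 41.7 mm and 7.16 degrees, less where a joint would pass 70% of its speed; a pose out of reach is approached as far as the arm can. A call with a number of a shift or a turn outside -1 to 1 is refused whole. A call with a gripper value outside its range is refused whole. The fingers move at their own pace and stop on an object; the grip force is fixed at half the most. Time passes only in rows, so rows that do not move let the fingers close. It gives the time, the measured TCP pose, the force, the opening and the grip force at its end, in the units of the state.
- telemetry.observe(): the state, without advancing time (a new reading comes with each control period).
- eyes.capture(name): name is "scene" or "side" or "wrist"; returns the picture (384x512x3 uint8, red, green, blue); there is no depth.
- eyes.get_calibration(name): a dict with "fx", "fy", "cx", "cy" (pixels), "R" (3x3) and "t" (3): a world point X has camera coordinates R X + t. Camera axes: x right, y down, z forward; pixel columns grow to the right and rows downward; lengths in m; the calibration is good to about 2 mm. A picture is of the moment at which its call begins: read the wrist's pose just before it. get_calibration takes no time and is no camera call; for the wrist camera it gives the pose at the moment of the call.
- order.sign_off(): hands the job in; it is judged then, once.
Trained networks look in the newest picture that a camera, given by its name, has taken for a name from the list of things; names that differ only in an ending like _2 or _b are one class to them, and where a whole thing is asked for, a point or a joint stands for the part that bears it (a point fixed in the world has none). Each returns a list of dicts, best first, with "p" (0 to 1); they miss things now and then, are a little off and sometimes report something else, mostly with a low value. They report only what shows in the picture. A call takes as long as a camera call. They do not tell look-alikes from the thing itself.
- spotter.find_in(camera, thing): "rect" ([left, top, right, bottom] in pixels, round what is visible of it).
The state is a dict: "time": time; "joint_pos": joint angles; "qd": joint speeds; "joint_efforts": joint torques, N m; "tcp_pos": TCP position; "tool_rot": TCP orientation; "ft_force": force on the tool from outside, world axes, zero at the start; "ft_torque": the same for the moment, N m; "width": finger opening in m; "finger_force": force on a finger pad.
Only numpy, scipy, OpenCV 4.12 (cv2) and the standard library are available. Lean on these libraries where they do the work, as an engineer would, in place of code of your own. Each camera call takes 0.05 s, during which the arm holds its last target. There are 200 camera calls.

## Working session

There is one attempt and no reset: what is moved stays moved. The work goes in short steps, Python scripts to look and compute and a tool call to move; the robot and the scene stay as the last step left them, time stands still between calls to the robot, and variables do not carry over. Pictures are saved under pics/ and viewed, at most 10 in all, crops included, and the job is handed in when it is done.

Besides the shell and the picture viewer there is one more tool, called after "Request:" in YAML: its name, and indented under it one key for each argument. drive_tool: Moves the arm, as the interface text tells. Its arguments: {"type":"object","properties":{"rows":{"type":"array"}},"required":["rows"]}

```bash
mkdir -p pics; python3 - <<'E'
from bench import telemetry, eyes, spotter
import cv2, numpy as np
ims=[]
for c in ["scene","side"]:
    im=eyes.capture(c); ims.append(im); cv2.imwrite(f"pics/{c}0.png",cv2.cvtColor(im,cv2.COLOR_RGB2BGR))
    k=eyes.get_calibration(c); print(c,k["fx"],k["cx"],k["cy"],np.round(-np.array(k["R"]).T@k["t"],3),np.round(k["R"],2).tolist())
    for t in ["tray_large","tray_mid","caddy","tray_mid_tab","caddy_fin"]:
        print(t,[(round(d["p"],2),np.round(d["rect"]).tolist()) for d in spotter.find_in(c,t)])
s=telemetry.observe(); print(s["time"],s["tcp_pos"],s["tool_rot"],s["width"])
E
```

```text
scene 394.4863409437922 252.82989872193912 189.75360696111423 [1.39  0.455 1.12 ] [[-0.35, 0.94, 0.02], [0.68, 0.27, -0.69], [-0.65, -0.23, -0.73]]
tray_large [(0.75, [114.0, 152.0, 173.0, 199.0]), (0.38, [78.0, 192.0, 127.0, 220.0])]
tray_mid [(0.84, [279.0, 187.0, 315.0, 238.0]), (0.58, [375.0, 189.0, 423.0, 244.0])]
caddy [(0.88, [190.0, 199.0, 213.0, 229.0]), (0.52, [163.0, 118.0, 179.0, 143.0])]
tray_mid_tab [(0.96, [277.0, 184.0, 316.0, 238.0]), (0.74, [376.0, 195.0, 421.0, 244.0])]
caddy_fin [(0.85, [189.0, 194.0, 218.0, 231.0]), (0.57, [160.0, 114.0, 173.0, 142.0])]
side 362.0105950489531 255.8389798437168 196.2755581615065 [ 0.164 -0.588  0.999] [[0.93, -0.37, -0.01], [-0.29, -0.71, -0.64], [0.23, 0.6, -0.77]]
tray_large [(0.9, [294.0, 287.0, 380.0, 361.0])]
tray_mid [(0.82, [220.0, 152.0, 273.0, 189.0]), (0.59, [167.0, 111.0, 214.0, 135.0])]
caddy [(0.74, [293.0, 206.0, 338.0, 245.0]), (0.7, [206.0, 348.0, 258.0, 383.0])]
tray_mid_tab [(0.85, [170.0, 106.0, 211.0, 136.0]), (0.83, [219.0, 152.0, 275.0, 192.0])]
caddy_fin [(0.81, [296.0, 206.0, 337.0, 247.0]), (0.6, [202.0, 350.0, 258.0, 384.0])]
0.6 [6.24993527e-01 3.89429707e-06 2.27927884e-01] [7.07116372e-01 7.07097190e-01 1.33363905e-05 2.00558344e-06] 0.0911458028359024
```

```bash
python3 -c "
import cv2;a=cv2.imread('pics/scene0.png');b=cv2.imread('pics/side0.png')
cv2.imwrite('pics/s0.png',cv2.resize(a,(800,600)));cv2.imwrite('pics/d0.png',cv2.resize(b,(800,600)))"
```

```text
(no output)
```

View pics/s0.png

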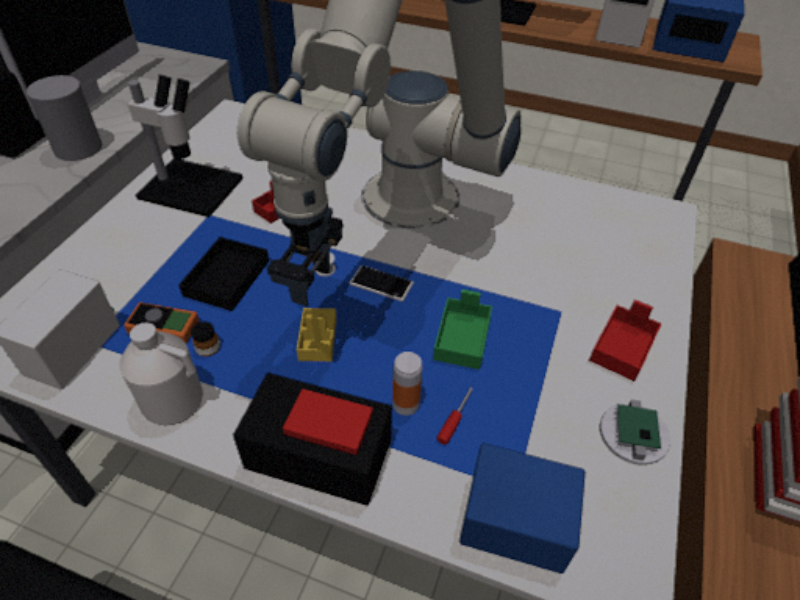

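View pics/d0.png

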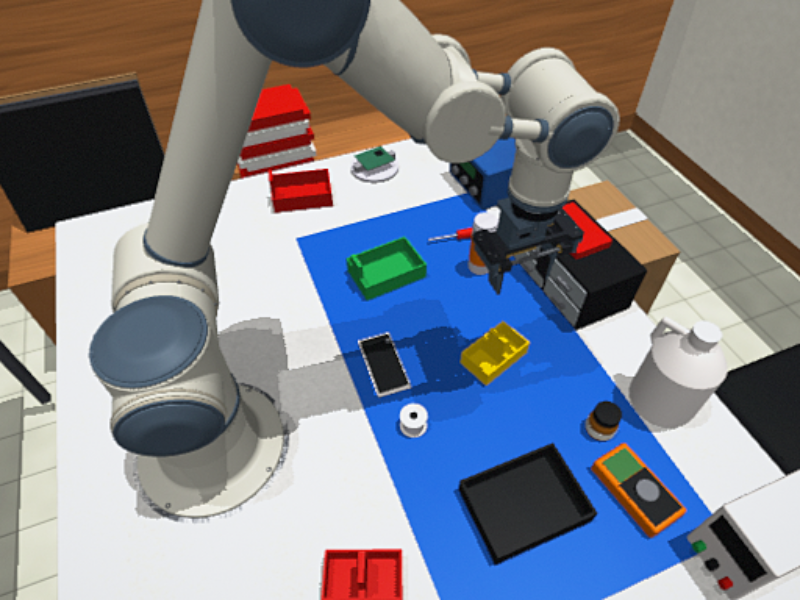

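The pictures show (800 px scale, scene/side): green tray at (463,332)/(387,268) with its tab towards the robot, yellow caddy at (317,335)/(495,352), black tray at (225,272)/(527,503). The red ones are look-alikes. Next I fit the poses to the colour masks.

```bash
cat > fit.py <<'E'
import cv2, numpy as np
from scipy.optimize import minimize
from bench import eyes
def box(x0,x1,y0,y1,z0,z1): return np.array([[x,y,z] for x in(x0,x1) for y in(y0,y1) for z in(z0,z1)])
MODELS={"black":[box(-.095,.095,-.07,.07,0,.042)],
 "green":[box(-.079,.079,-.054,.054,0,.046),box(-.079,-.069,-.0225,.0225,.04,.084)],
 "yellow":[box(-.063,.063,-.038,.038,0,.040),box(-.005,.005,-.0225,.0225,.03,.082)]}
def mask(im,col,seed):
    h=cv2.cvtColor(im,cv2.COLOR_RGB2HSV); H,S,V=[h[...,i].astype(int) for i in range(3)]
    m={"black":V<60,"green":(H>45)&(H<80)&(S>110),"yellow":(H>20)&(H<35)&(S>120)}[col].astype(np.uint8)
    n,l,st,c=cv2.connectedComponentsWithStats(m)
    u,v=seed; sub=l[v-8:v+9,u-8:u+9]; sub=sub[sub>0]
    m=(l==np.bincount(sub).argmax()).astype(np.uint8)
    cs,_=cv2.findContours(m,cv2.RETR_EXTERNAL,cv2.CHAIN_APPROX_NONE)
    return cv2.drawContours(m,cs,-1,1,-1)
def proj(k,P):
    c=P@np.array(k["R"]).T+k["t"]; return np.c_[k["fx"]*c[:,0]/c[:,2]+k["cx"],k["fy"]*c[:,1]/c[:,2]+k["cy"]]
def render(k,col,p,z=0,up=4):
    r=np.zeros((384*up,512*up),np.uint8); c,s=np.cos(p[2]),np.sin(p[2]); R=np.array([[c,-s,0],[s,c,0],[0,0,1]])
    for b in MODELS[col]:
        h=cv2.convexHull(((proj(k,b@R.T+[p[0],p[1],z])+.5)*up).astype(np.float32))
        cv2.fillConvexPoly(r,h.round().astype(int),1)
    return r
def ray(k,uv,z):
    d=np.array(k["R"]).T@[(uv[0]-k["cx"])/k["fx"],(uv[1]-k["cy"])/k["fy"],1]; o=-np.array(k["R"]).T@k["t"]
    return o+d*(z-o[2])/d[2]
def fit(col,views,yaws,z=0):
    """views: list of (K, mask)"""
    ms=[(k,cv2.resize(m,None,fx=4,fy=4,interpolation=cv2.INTER_NEAREST)) for k,m in views]
    k,m=views[0]; M=cv2.moments(m,True); p0=ray(k,(M["m10"]/M["m00"],M["m01"]/M["m00"]),.02+z)
    def cost(p):
        t=0
        for k,m in ms:
            r=render(k,col,p,z); t+=1-(r&m).sum()/max(1,(r|m).sum())
        return t/len(ms)
    best=None
    for y in yaws:
        s=np.array([[p0[0],p0[1],y]]*4); s[1,0]+=.02; s[2,1]+=.02; s[3,2]+=.3
        r=minimize(cost,s[0],method="Nelder-Mead",options=dict(initial_simplex=s,xatol=2e-4,fatol=1e-4,maxiter=150))
        if best is None or r.fun<best.fun: best=r
    return best
E
python3 - <<'E'
from fit import *
V={c:cv2.cvtColor(cv2.imread(f"pics/{c}0.png"),cv2.COLOR_BGR2RGB) for c in("scene","side")}
K={c:eyes.get_calibration(c) for c in V}
S={"black":{"scene":(144,174),"side":(337,322)},"green":{"scene":(296,213),"side":(248,172)},"yellow":{"scene":(203,216),"side":(317,226)}}
for col in S:
    ms={c:mask(V[c],col,[int(x) for x in S[col][c]]) for c in V}
    print(col,{c:int(m.sum()) for c,m in ms.items()})
    for sets in (["side","scene"],["side"],["scene"]):
        r=fit(col,[(K[c],ms[c]) for c in sets],np.arange(-3,3.1,.75)); print(sets,np.round(r.x,4),round(r.fun,3))
E
```

```text
black {'scene': 1637, 'side': 3943}
['side', 'scene'] [ 0.494  -0.3208  0.0124] 0.039
['side'] [ 0.4942 -0.3194  3.1595] 0.04
['scene'] [ 0.4933 -0.3218  0.0202] 0.034
green {'scene': 1277, 'side': 1245}
['side', 'scene'] [0.466  0.2945 0.1154] 0.069
['side'] [0.4679 0.2954 0.0968] 0.069
['scene'] [0.4639 0.2944 0.1216] 0.06
yellow {'scene': 719, 'side': 975}
['side', 'scene'] [ 0.5925 -0.018  -2.7916] 0.064
['side'] [ 0.5932 -0.0183  3.4913] 0.053
['scene'] [ 0.5907 -0.0191  0.3417] 0.066
```

Request:
drive_tool:
  rows:
    - [-0.8,0.95,0,0,0,0.1,1]
    - [-0.8,0.95,0,0,0,0.1,1]
    - [-0.8,0.95,0,0,0,0.1,1]
    - [-0.8,0.95,0,0,0,0.1,1]
    - [-0.8,0.95,0,0,0,0.1,1]
    - [-0.8,0.95,0,0,0,0.1,1]
    - [-0.8,0.95,0,0,0,0.1,1]
    - [-0.8,0.95,0,0,0,0.1,1]
    - [-0.8,0.95,0,0,0,0.1,1]
    - [-0.8,0.95,-0.5,0,0,0.1,1]

```text
time: 1.43
tcp_pos: [0.425, 0.2389, 0.2171]
tool_rot: [0.669, 0.743, 0.002, 0.001]
ft_force: [0.1, 0.5, 0.2]
width: 0.0912
finger_force: 0.0
```

Request:
drive_tool:
  rows:
    - [-0.65,0.97,0,0,0,0.1,1]
    - [-0.65,0.97,0,0,0,0,1]
    - [0,0,0,0,0,0,1]

```text
time: 1.68
tcp_pos: [0.3899, 0.2889, 0.2154]
tool_rot: [0.664, 0.748, 0.0, -0.001]
ft_force: [-0.4, 0.3, 0.6]
width: 0.0911
finger_force: 0.0
```

```bash
python3 - <<'E'
from fit import *
from bench import telemetry
s=telemetry.observe(); print(s["time"],s["tcp_pos"],s["tool_rot"])
k=eyes.get_calibration("wrist"); im=eyes.capture("wrist"); o=im.copy()
r=render(k,"green",[.466,.2945,.115],up=1)
cs,_=cv2.findContours(r,cv2.RETR_EXTERNAL,cv2.CHAIN_APPROX_NONE); cv2.drawContours(o,cs,-1,(255,0,0),1)
c=s["tcp_pos"]; p=proj(k,np.array([[.3925,.286,.065]]))[0]; cv2.circle(o,(int(p[0]),int(p[1])),4,(255,0,255),1); print(p)
cv2.imwrite("pics/w1.png",cv2.cvtColor(o,cv2.COLOR_RGB2BGR))
E
```

```text
1.6833 [0.38991452 0.28893488 0.21543509] [ 6.64254506e-01  7.47506262e-01  2.08267362e-05 -5.82144676e-04]
[258.54895337 181.86703103]
```

View pics/w1.png

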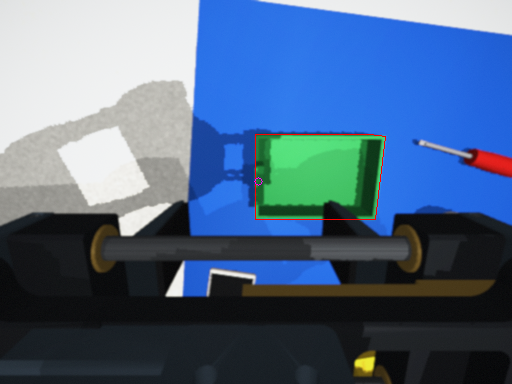

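The wrist view shows the green tray with the fitted outline on it (corners (257,136), (385,136), (375,218)), so the pose is good. I'll go down on the tab.

Request:
drive_tool:
  rows:
    - [0.1,-0.12,-0.8,0,0,0,1]
    - [0,0,-0.8,0,0,0,1]
    - [0,0,-0.8,0,0,0,1]
    - [0,0,-0.8,0,0,0,1]
    - [0,0,-0.8,0,0,0,1]
    - [0,0,-0.8,0,0,0,1]
    - [0,0,-0.8,0,0,0,1]
    - [0,0,-0.5,0,0,0,1]
    - [0,0,0,0,0,0,1]

```text
time: 2.48
tcp_pos: [0.3946, 0.2818, 0.0609]
tool_rot: [0.666, 0.746, -0.002, -0.0]
ft_force: [-0.8, -0.9, -0.3]
width: 0.091
finger_force: 0.0
```

Request:
drive_tool:
  rows:
    - [0,0,0,0,0,0,0]
    - [0,0,0,0,0,0,0]
    - [0,0,0,0,0,0,0]
    - [0,0,0,0,0,0,0]
    - [0,0,0,0,0,0,0]
    - [0,0,0,0,0,0,0]
    - [0,0,0,0,0,0,0]
    - [0,0,0,0,0,0,0]
    - [0,0,0,0,0,0,0]
    - [0,0,0,0,0,0,0]

```text
time: 3.32
tcp_pos: [0.395, 0.283, 0.0629]
tool_rot: [0.665, 0.747, -0.0, -0.0]
ft_force: [0.5, 0.3, -0.0]
width: 0.0276
finger_force: 0.0
```

Request:
drive_tool:
  rows:
    - [0,0,0,0,0,0,0]
    - [0,0,0,0,0,0,0]
    - [0,0,0,0,0,0,0]
    - [0,0,0,0,0,0,0]
    - [0,0,0,0,0,0,0]
    - [0,0,0,0,0,0,0]

```text
time: 3.82
tcp_pos: [0.395, 0.283, 0.0629]
tool_rot: [0.665, 0.747, -0.0, -0.0]
ft_force: [-0.6, -0.2, -0.9]
width: 0.0098
finger_force: 30.0
```

Request:
drive_tool:
  rows:
    - [0,0,0.2,0,0,0,0]
    - [0,0,0.5,0,0,0,0]
    - [0,0,0.5,0,0,0,0]
    - [0,0,0.5,0,0,0,0]
    - [0,0,0.8,0,0,0,0]
    - [0,0,0.8,0,0,0,0]
    - [0,0,0.8,0,0,0,0]
    - [0,0,0.6,0,0,0,0]
    - [0,0,0.4,0,0,0,0]
    - [0,0,0,0,0,0,0]

```text
time: 4.65
tcp_pos: [0.3957, 0.2834, 0.1925]
tool_rot: [0.665, 0.747, 0.001, 0.001]
ft_force: [0.4, -0.3, -1.5]
width: 0.01
finger_force: 30.0
```

```bash
python3 - <<'E'
from fit import *
ims=[eyes.capture(c)[:, :] for c in("side","scene")]
a=ims[0][60:260,130:390]; b=ims[1][100:300,200:460]
cv2.imwrite("pics/g2.png",cv2.cvtColor(cv2.resize(np.vstack([a,b]),None,fx=1.5,fy=1.5),cv2.COLOR_RGB2BGR))
E
```

```text
(no output)
```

View pics/g2.png

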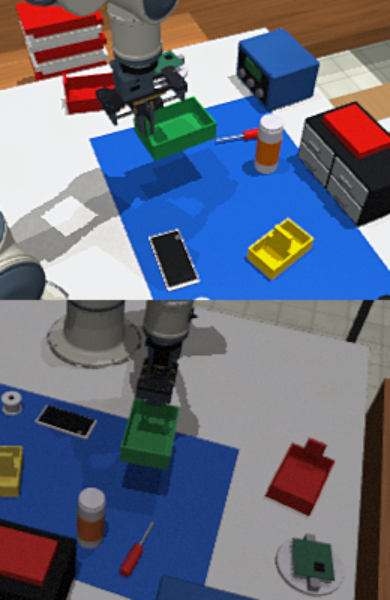

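The tray is held level on its tab (side view (178,128), scene view (150,435) in the crop). I'll carry it over to the black tray.

Request:
drive_tool:
  rows:
    - [0.04,-0.5,0,0,0,-0.04,0]
    - [0.04,-1,0,0,0,-0.04,0]
    - [0.04,-1,0,0,0,-0.04,0]
    - [0.04,-1,0,0,0,-0.04,0]
    - [0.04,-1,0,0,0,-0.04,0]
    - [0.04,-1,0,0,0,-0.04,0]
    - [0.04,-1,0,0,0,-0.04,0]
    - [0.04,-1,0,0,0,-0.04,0]
    - [0.04,-1,0,0,0,-0.04,0]
    - [0.04,-1,0,0,0,-0.04,0]

```text
time: 5.58
tcp_pos: [0.404, 0.0438, 0.1896]
tool_rot: [0.681, 0.732, -0.001, -0.001]
ft_force: [0.2, -0.8, -1.3]
width: 0.0102
finger_force: 30.0
```

Request:
drive_tool:
  rows:
    - [0.04,-1,0,0,0,-0.04,0]
    - [0.04,-1,0,0,0,-0.04,0]
    - [0.04,-1,0,0,0,-0.04,0]
    - [0.04,-1,0,0,0,-0.04,0]
    - [0.04,-1,0,0,0,-0.04,0]
    - [0.04,-1,0,0,0,-0.04,0]
    - [0.04,-1,0,0,0,-0.04,0]
    - [0.04,-1,0,0,0,-0.04,0]
    - [0.04,-1,0,0,0,-0.04,0]
    - [0.04,-1,0,0,0,-0.04,0]

```text
time: 6.42
tcp_pos: [0.4138, -0.2059, 0.1895]
tool_rot: [0.696, 0.718, -0.0, -0.001]
ft_force: [0.3, 0.9, -2.2]
width: 0.0098
finger_force: 30.0
```

Request:
drive_tool:
  rows:
    - [0.04,-1,0,0,0,-0.04,0]
    - [0.04,-1,0,0,0,-0.04,0]
    - [0.04,-1,0,0,0,-0.04,0]
    - [0.04,-0.8,0,0,0,-0.04,0]
    - [0,-0.5,0,0,0,0,0]
    - [0,0,0,0,0,0,0]
    - [0,0,0,0,0,0,0]
    - [0,0,0,0,0,0,0]

```text
time: 7.08
tcp_pos: [0.4184, -0.3109, 0.19]
tool_rot: [0.702, 0.712, 0.0, -0.001]
ft_force: [-0.2, -0.4, -1.8]
width: 0.0099
finger_force: 30.0
```

```bash
python3 - <<'E'
from fit import *
from bench import telemetry
s=telemetry.observe(); print(s["time"],s["tcp_pos"],s["tool_rot"])
T=np.array(s["tcp_pos"]); z=T[2]-.063; print("z",z)
V=[];O=[]
for c in("side","scene"):
    im=eyes.capture(c); k=eyes.get_calibration(c)
    u,v=proj(k,np.array([[T[0]+.074,T[1]+.004,z+.02]]))[0]
    m=mask(im,"green",(int(u),int(v))); print(c,m.sum()); V.append((k,m)); O.append((im,k,(int(u),int(v))))
for vs in (V,V[:1],V[1:]):
    r=fit("green",vs,[0],z); print(np.round(r.x,4),round(r.fun,3))
out=[]
for im,k,(u,v) in O:
    o=im.copy()
    for col,p,zz in(("green",[T[0]+.074,T[1]+.004,.014],z),("black",[.494,-.3205,.014],0)):
        cs,_=cv2.findContours(render(k,col,p,zz,1),cv2.RETR_EXTERNAL,cv2.CHAIN_APPROX_NONE); cv2.drawContours(o,cs,-1,(255,0,0),1)
    u=max(u,90);v=max(v,90);v=min(v,284); out.append(cv2.resize(o[v-90:v+100,u-90:u+100],(400,400)))
cv2.imwrite("pics/g3.png",cv2.cvtColor(np.hstack(out),cv2.COLOR_RGB2BGR))
E
```

```text
7.0833 [ 0.41840641 -0.31090751  0.18996071] [ 7.01831195e-01  7.12342859e-01  6.33622646e-05 -7.88304704e-04]
z 0.1269607099076465
side 1626
scene 1321
[ 0.4902 -0.3076  0.0483] 0.313
[ 0.4884 -0.3306  0.3722] 0.518
[ 0.4913 -0.3058  0.0554] 0.103
```

View pics/g3.png

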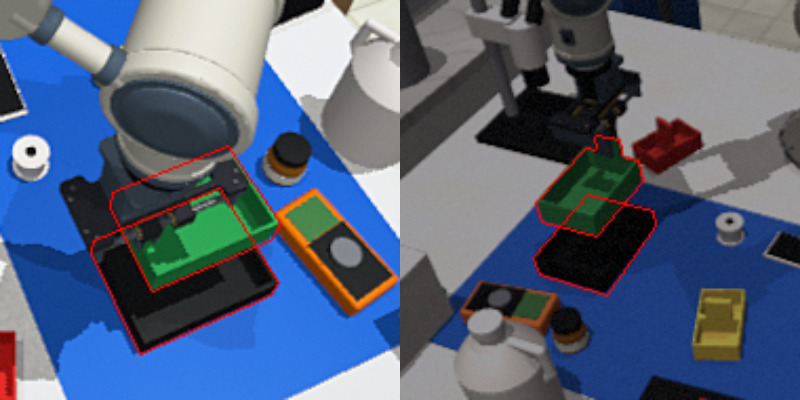

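The outlines for the held green tray and the black tray match both views: in the side crop their right corners are at (278,212) and (277,285). I'll correct the remaining 13 mm in y, then go down.

Request:
drive_tool:
  rows:
    - [0.08,-0.54,0,0,0,0,0]
    - [0,0,-0.5,0,0,0,0]
    - [0,0,-0.6,0,0,0,0]
    - [0,0,-0.6,0,0,0,0]
    - [0,0,-0.6,0,0,0,0]
    - [0,0,-0.4,0,0,0,0]
    - [0,0,-0.3,0,0,0,0]
    - [0,0,0,0,0,0,0]
    - [0,0,0,0,0,0,0]

```text
time: 7.93
tcp_pos: [0.4211, -0.3255, 0.1155]
tool_rot: [0.702, 0.712, -0.0, -0.0]
ft_force: [-0.8, 0.8, -2.4]
width: 0.01
finger_force: 30.0
```

```bash
python3 - <<'E'
from fit import *
from bench import telemetry
s=telemetry.observe()
T=np.array(s["tcp_pos"]); z=T[2]-.063; print("T,z",T,z)
out=[]
for c in("side","scene"):
    im=eyes.capture(c); k=eyes.get_calibration(c)
    u,v=proj(k,np.array([[T[0]+.074,T[1]+.003,z]]))[0].astype(int)
    if c=="scene":
        r=fit("green",[(k,mask(im,"green",(u,v)))],[0],z); print(np.round(r.x,4),round(r.fun,3))
    o=im.copy()
    for col,p,zz in(("green",[T[0]+.074,T[1]+.004,.014],z),("black",[.494,-.3205,.014],0)):
        cs,_=cv2.findContours(render(k,col,p,zz,1),cv2.RETR_EXTERNAL,cv2.CHAIN_APPROX_NONE); cv2.drawContours(o,cs,-1,(255,0,0),1)
    v=min(max(v,60),324); out.append(cv2.resize(o[v-60:v+60,u-60:u+60],(400,400)))
cv2.imwrite("pics/g4.png",cv2.cvtColor(np.hstack(out),cv2.COLOR_RGB2BGR))
E
```

```text
T,z [ 0.42111262 -0.3255394   0.11553391] 0.05253390508233857
[ 0.4954 -0.3199  0.0215] 0.089
```

View pics/g4.png

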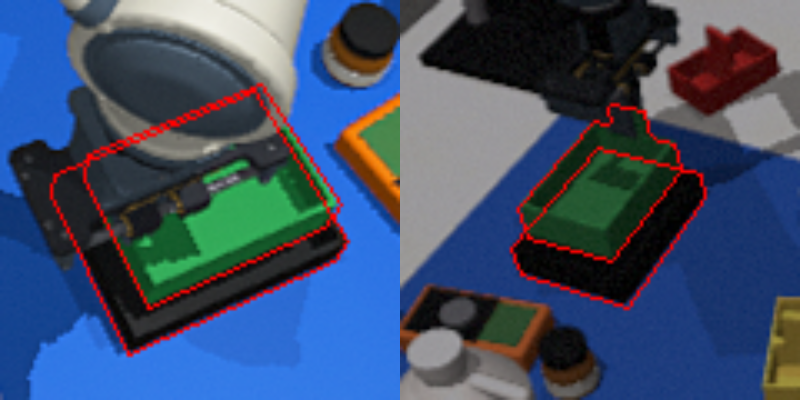

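Green fits over black in both views: side corner (338,207) above (345,240). I'll lower it gently.

Request:
drive_tool:
  rows:
    - [-0.04,0,-0.4,0,0,0,0]
    - [0,0,-0.4,0,0,0,0]
    - [0,0,-0.4,0,0,0,0]
    - [0,0,-0.3,0,0,0,0]
    - [0,0,-0.12,0,0,0,0]
    - [0,0,-0.08,0,0,0,0]
    - [0,0,-0.08,0,0,0,0]
    - [0,0,0,0,0,0,0]
    - [0,0,0,0,0,0,0]

```text
time: 8.78
tcp_pos: [0.4201, -0.3256, 0.0711]
tool_rot: [0.702, 0.712, -0.0, 0.0]
ft_force: [0.4, 0.2, -2.0]
width: 0.01
finger_force: 30.0
```

Request:
drive_tool:
  rows:
    - [0,0,-0.06,0,0,0,0]
    - [0,0,-0.04,0,0,0,0]
    - [0,0,0,0,0,0,0]
    - [0,0,0,0,0,0,0]

```text
time: 9.12
tcp_pos: [0.42, -0.3255, 0.0685]
tool_rot: [0.702, 0.712, -0.0, 0.0]
ft_force: [0.3, 0.5, -2.6]
width: 0.0099
finger_force: 30.0
```

Request:
drive_tool:
  rows:
    - [0,0,-0.04,0,0,0,0]
    - [0,0,-0.02,0,0,0,0]
    - [0,0,0,0,0,0,0]
    - [0,0,0,0,0,0,0]

```text
time: 9.45
tcp_pos: [0.4201, -0.3256, 0.0678]
tool_rot: [0.702, 0.712, -0.0, 0.0]
ft_force: [-4.2, 2.4, 18.7]
width: 0.0098
finger_force: 30.0
```

Request:
drive_tool:
  rows:
    - [0,0,-0.04,0,0,0,0]
    - [0,0,-0.02,0,0,0,0]
    - [0,0,0,0,0,0,0]
    - [0,0,0,0,0,0,0]

```text
time: 9.78
tcp_pos: [0.4201, -0.3258, 0.0671]
tool_rot: [0.702, 0.712, -0.0, 0.001]
ft_force: [-9.2, 4.7, 34.9]
width: 0.01
finger_force: 30.0
```

Contact at z = 0.068, as expected for a seated tray. I'll ease off, then release.

Request:
drive_tool:
  rows:
    - [0,0,0.06,0,0,0,0]
    - [0,0,0,0,0,0,0]
    - [0,0,0,0,0,0,0.5]
    - [0,0,0,0,0,0,0.5]
    - [0,0,0,0,0,0,0.5]
    - [0,0,0,0,0,0,0.5]
    - [0,0,0,0,0,0,0.5]
    - [0,0,0,0,0,0,0.5]
    - [0,0,0,0,0,0,0.5]
    - [0,0,0,0,0,0,0.5]

```text
time: 10.62
tcp_pos: [0.42, -0.3255, 0.0669]
tool_rot: [0.702, 0.712, -0.0, -0.0]
ft_force: [-1.0, 0.3, -0.3]
width: 0.0456
finger_force: 0.0
```

Request:
drive_tool:
  rows:
    - [0,0,0.5,0,0,0,0.5]
    - [0,0,1,0,0,0,0.5]
    - [0,0,1,0,0,0,0.5]
    - [0,0,1,0,0,0,0.5]
    - [0,0,1,0,0,0,0.5]
    - [0,0,1,0,0,0,0.5]
    - [0,0,0,0,0,0,0.5]

```text
time: 11.2
tcp_pos: [0.4215, -0.3269, 0.2088]
tool_rot: [0.702, 0.712, 0.0, 0.003]
ft_force: [0.9, -1.3, 0.8]
width: 0.0456
finger_force: 0.0
```

Request:
drive_tool:
  rows:
    - [0.52,0.95,0,0,0,0.25,0.7]
    - [0.52,0.95,0,0,0,0.25,0.7]
    - [0.52,0.95,0,0,0,0.25,0.7]
    - [0.52,0.95,0,0,0,0.25,0.7]
    - [0.52,0.95,0,0,0,0.25,0.7]
    - [0.52,0.95,0,0,0,0.25,0.7]
    - [0.52,0.95,0,0,0,0.25,0.7]
    - [0.52,0.95,0,0,0,0.25,0.7]
    - [0.52,0.95,0,0,0,0.25,0.7]
    - [0.52,0.95,0,0,0,0.25,0.7]

```text
time: 12.03
tcp_pos: [0.5503, -0.0867, 0.2041]
tool_rot: [0.602, 0.798, -0.0, -0.0]
ft_force: [-0.0, 0.7, -1.2]
width: 0.0636
finger_force: 0.0
```

Request:
drive_tool:
  rows:
    - [0.52,0.95,0,0,0,0.25,0.7]
    - [0.52,0.95,0,0,0,0.25,0.7]
    - [0.52,0.95,0,0,0,0.2,0.7]
    - [0,0,0,0,0,0,0.7]
    - [0,0,0,0,0,0,0.7]

```text
time: 12.45
tcp_pos: [0.5892, -0.0157, 0.2039]
tool_rot: [0.572, 0.82, -0.0, -0.0]
ft_force: [-0.4, -0.3, 0.6]
width: 0.0635
finger_force: 0.0
```

```bash
python3 - <<'E'
from fit import *
from bench import telemetry
s=telemetry.observe(); print(s["time"],s["tcp_pos"],s["tool_rot"])
out=[]
for c in("side","scene","wrist"):
    k=eyes.get_calibration(c); im=eyes.capture(c); o=im.copy()
    if c!="wrist":
        u,v=proj(k,np.array([[.494,-.3205,.03]]))[0].astype(int)
        m=mask(im,"green",(u,v)); V=(k,m)
        if c=="scene": out.append(V)
        else: side=V
        print(c,np.round(fit("green",[V],[0],.005).x,4))
        if c=="side": sv=im; suv=(u,v)
    else:
        cs,_=cv2.findContours(render(k,"yellow",[.5925,-.018,.35],0,1),cv2.RETR_EXTERNAL,cv2.CHAIN_APPROX_NONE); cv2.drawContours(o,cs,-1,(255,0,0),1)
        W=o
r=fit("green",[side,out[0]],[0],.005); print("both",np.round(r.x,4),r.fun)
u,v=suv; v=min(v,320); crop=cv2.resize(sv[v-64:v+64,u-64:u+64],(384,384))
cv2.imwrite("pics/y5.png",cv2.cvtColor(np.hstack([W[:, 100:500],crop]),cv2.COLOR_RGB2BGR))
E
```

```text
12.45 [ 0.58915837 -0.01565766  0.20389505] [ 5.72475545e-01  8.19921760e-01 -1.31043253e-04 -2.02933909e-04]
side [ 0.4946 -0.3199  0.0067]
scene [ 0.4832 -0.3272  0.0023]
both [ 0.4935 -0.3209  0.0118] 0.10336626072758093
```

View pics/y5.png

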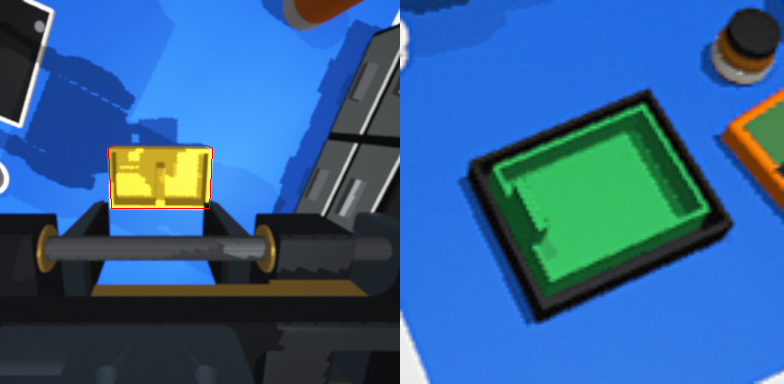

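Green sits inside black, evenly centred. The yellow outline fits in the wrist view, with the fin at about (160,185). I'll go down on the fin.

Request:
drive_tool:
  rows:
    - [0.13,-0.1,-0.8,0,0,0,0.7]
    - [0,0,-0.8,0,0,0,0.7]
    - [0,0,-0.8,0,0,0,0.7]
    - [0,0,-0.8,0,0,0,0.7]
    - [0,0,-0.8,0,0,0,0.7]
    - [0,0,-0.8,0,0,0,0.7]
    - [0,0,-0.6,0,0,0,0.7]
    - [0,0,-0.3,0,0,0,0.7]
    - [0,0,0,0,0,0,0.7]
    - [0,0,0,0,0,0,0.7]

```text
time: 13.43
tcp_pos: [0.5922, -0.0198, 0.0623]
tool_rot: [0.574, 0.819, -0.0, -0.0]
ft_force: [0.3, -0.1, 0.3]
width: 0.0638
finger_force: 0.0
```

Request:
drive_tool:
  rows:
    - [0,0,0,0,0,0,0]
    - [0,0,0,0,0,0,0]
    - [0,0,0,0,0,0,0]
    - [0,0,0,0,0,0,0]
    - [0,0,0,0,0,0,0]
    - [0,0,0,0,0,0,0]
    - [0,0,0,0,0,0,0]
    - [0,0,0,0,0,0,0]
    - [0,0,0,0,0,0,0]
    - [0,0,0,0,0,0,0]

```text
time: 14.27
tcp_pos: [0.5923, -0.0192, 0.0619]
tool_rot: [0.573, 0.819, 0.0, 0.0]
ft_force: [0.6, 0.1, 1.4]
width: 0.01
finger_force: 30.0
```

Request:
drive_tool:
  rows:
    - [0,0,0,0,0,0,0]
    - [0,0,0,0,0,0,0]
    - [0,0,0,0,0,0,0]

```text
time: 14.52
tcp_pos: [0.5923, -0.0192, 0.0619]
tool_rot: [0.573, 0.819, 0.0, 0.0]
ft_force: [0.3, 0.4, 1.0]
width: 0.0098
finger_force: 30.0
```

Request:
drive_tool:
  rows:
    - [0,0,0.2,0,0,0,0]
    - [0,0,0.5,0,0,0,0]
    - [0,0,0.8,0,0,0,0]
    - [0,0,0.8,0,0,0,0]
    - [0,0,0.8,0,0,0,0]
    - [0,0,0.8,0,0,0,0]
    - [0,0,0.8,0,0,0,0]
    - [0,0,0.4,0,0,0,0]
    - [0,0,0,0,0,0,0]

```text
time: 15.27
tcp_pos: [0.5933, -0.0194, 0.1917]
tool_rot: [0.573, 0.819, 0.001, 0.002]
ft_force: [0.8, 0.1, -0.3]
width: 0.0098
finger_force: 30.0
```

Request:
drive_tool:
  rows:
    - [-0.15,-0.5,0,0,0,-0.25,0]
    - [-0.3,-0.93,0,0,0,-0.25,0]
    - [-0.3,-0.93,0,0,0,-0.25,0]
    - [-0.3,-0.93,0,0,0,-0.25,0]
    - [-0.3,-0.93,0,0,0,-0.25,0]
    - [-0.3,-0.93,0,0,0,-0.25,0]
    - [-0.3,-0.93,0,0,0,-0.25,0]
    - [-0.3,-0.93,0,0,0,-0.25,0]
    - [-0.3,-0.93,0,0,0,-0.25,0]
    - [-0.3,-0.93,0,0,0,-0.25,0]

```text
time: 16.1
tcp_pos: [0.5194, -0.2423, 0.1878]
tool_rot: [0.676, 0.737, -0.0, -0.001]
ft_force: [0.2, 0.2, -0.9]
width: 0.0099
finger_force: 30.0
```

Request:
drive_tool:
  rows:
    - [-0.3,-0.93,0,0,0,-0.25,0]
    - [-0.3,-0.93,0,0,0,-0.25,0]
    - [-0.3,-0.93,0,0,0,-0.25,0]
    - [-0.15,-0.4,0,0,0,0,0]
    - [0,0,0,0,0,0,0]
    - [0,0,0,0,0,0,0]

```text
time: 16.6
tcp_pos: [0.494, -0.3206, 0.1884]
tool_rot: [0.704, 0.71, 0.0, -0.001]
ft_force: [0.1, 0.3, -0.7]
width: 0.0099
finger_force: 30.0
```

Request:
drive_tool:
  rows:
    - [0.08,-0.04,-0.5,0,0,0,0]
    - [0,0,-0.5,0,0,0,0]
    - [0,0,0,0,0,0,0]
    - [0,0,0,0,0,0,0]

```text
time: 16.93
tcp_pos: [0.4966, -0.3205, 0.1639]
tool_rot: [0.703, 0.711, -0.0, -0.001]
ft_force: [-0.1, 0.0, -1.4]
width: 0.0099
finger_force: 30.0
```

```bash
python3 - <<'E'
from fit import *
from bench import telemetry
s=telemetry.observe()
T=np.array(s["tcp_pos"]); z=T[2]-.0619; print("T,z",T,z)
out=[]; V=[]
for c in("side","scene"):
    im=eyes.capture(c); k=eyes.get_calibration(c)
    u,v=proj(k,np.array([[T[0],T[1],z]]))[0].astype(int)
    V.append((k,mask(im,"yellow",(u,v)))); o=im.copy()
    r=fit("yellow",V[-1:],[0],z); print(c,np.round(r.x,4),round(r.fun,3))
    for col,p,zz in(("yellow",[T[0],T[1]+.001,.01],z),("green",[.494,-.321,.013],.005)):
        cs,_=cv2.findContours(render(k,col,p,zz,1),cv2.RETR_EXTERNAL,cv2.CHAIN_APPROX_NONE); cv2.drawContours(o,cs,-1,(255,0,0),1)
    v=min(max(v,60),324); out.append(cv2.resize(o[v-60:v+60,u-60:u+60],(400,400)))
cv2.imwrite("pics/y6.png",cv2.cvtColor(np.hstack(out),cv2.COLOR_RGB2BGR))
E
```

```text
T,z [ 0.49661371 -0.32045231  0.16386803] 0.10196803366276068
side [ 0.4952 -0.3212  0.0142] 0.448
scene [ 0.4964 -0.3208  0.0347] 0.173
```

View pics/y6.png

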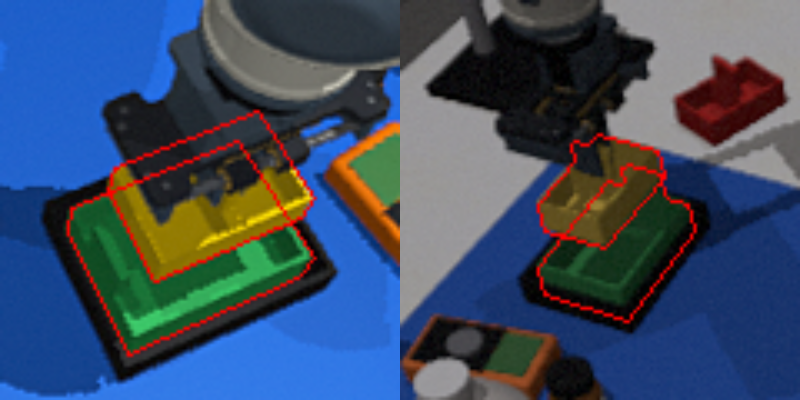

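The caddy outline is above the centre of the green tray in both views (side corner (313,195), green corner (318,258)). I'll lower it.

Request:
drive_tool:
  rows:
    - [0,0,-0.4,0,0,0,0]
    - [0,0,-0.5,0,0,0,0]
    - [0,0,-0.5,0,0,0,0]
    - [0,0,-0.5,0,0,0,0]
    - [0,0,-0.5,0,0,0,0]
    - [0,0,-0.5,0,0,0,0]
    - [0,0,-0.3,0,0,0,0]
    - [0,0,-0.2,0,0,0,0]
    - [0,0,0,0,0,0,0]
    - [0,0,0,0,0,0,0]

```text
time: 17.87
tcp_pos: [0.4969, -0.3218, 0.0796]
tool_rot: [0.704, 0.71, 0.0, 0.0]
ft_force: [0.5, -0.1, -1.8]
width: 0.0102
finger_force: 30.0
```

Request:
drive_tool:
  rows:
    - [0,0,-0.1,0,0,0,0]
    - [0,0,-0.08,0,0,0,0]
    - [0,0,-0.06,0,0,0,0]
    - [0,0,0,0,0,0,0]
    - [0,0,0,0,0,0,0]

```text
time: 18.28
tcp_pos: [0.4967, -0.3217, 0.0734]
tool_rot: [0.704, 0.71, 0.0, -0.0]
ft_force: [0.3, 0.0, -0.5]
width: 0.0097
finger_force: 30.0
```

Request:
drive_tool:
  rows:
    - [0,0,-0.06,0,0,0,0]
    - [0,0,-0.03,0,0,0,0]
    - [0,0,0,0,0,0,0]
    - [0,0,0,0,0,0,0]

```text
time: 18.62
tcp_pos: [0.4967, -0.3217, 0.0711]
tool_rot: [0.704, 0.71, -0.0, -0.0]
ft_force: [0.4, 0.3, -0.7]
width: 0.0101
finger_force: 30.0
```

Request:
drive_tool:
  rows:
    - [0,0,-0.03,0,0,0,0]
    - [0,0,0,0,0,0,0]
    - [0,0,0,0,0,0,0]

```text
time: 18.87
tcp_pos: [0.4968, -0.3218, 0.0709]
tool_rot: [0.704, 0.71, -0.0, 0.0]
ft_force: [-1.4, 1.2, 7.4]
width: 0.0098
finger_force: 30.0
```

Contact at 0.071, as expected. I'll release with a partial opening and lift away.

Request:
drive_tool:
  rows:
    - [0,0,0,0,0,0,0.4]
    - [0,0,0,0,0,0,0.4]
    - [0,0,0,0,0,0,0.4]
    - [0,0,0,0,0,0,0.4]
    - [0,0,0,0,0,0,0.4]
    - [0,0,0,0,0,0,0.4]
    - [0,0,0,0,0,0,0.4]
    - [0,0,0,0,0,0,0.4]

```text
time: 19.53
tcp_pos: [0.4967, -0.3218, 0.0704]
tool_rot: [0.704, 0.71, -0.0, -0.0]
ft_force: [0.2, 0.4, 0.9]
width: 0.0362
finger_force: 0.0
```

Request:
drive_tool:
  rows:
    - [0,0,0.4,0,0,0,0.4]
    - [0,0,0.8,0,0,0,0.4]
    - [0,0,1,0,0,0,0.4]
    - [0,0,1,0,0,0,0.4]
    - [0,0,1,0,0,0,0.4]
    - [0,0,1,0,0,0,0.4]
    - [0,0,0,0,0,0,0.4]

```text
time: 20.12
tcp_pos: [0.4985, -0.3231, 0.206]
tool_rot: [0.704, 0.71, 0.0, 0.004]
ft_force: [0.7, -0.8, 0.9]
width: 0.0361
finger_force: 0.0
```

Request:
drive_tool:
  rows:
    - [0,1,0,0,0,0,0.4]
    - [0,1,0,0,0,0,0.4]
    - [0,1,0,0,0,0,0.4]
    - [0,1,0,0,0,0,0.4]
    - [0,1,0,0,0,0,0.4]
    - [0,1,0,0,0,0,0.4]
    - [0,1,0,0,0,0,0.4]
    - [0,1,0,0,0,0,0.4]
    - [0,0,0,0,0,0,0.4]
    - [0,0,0,0,0,0,0.4]

```text
time: 20.95
tcp_pos: [0.4967, -0.1208, 0.2009]
tool_rot: [0.703, 0.711, 0.0, 0.0]
ft_force: [-0.2, 0.1, -0.1]
width: 0.0366
finger_force: 0.0
```

```bash
python3 - <<'E'
from fit import *
out=[]; V=[]
for c in("side","scene"):
    im=eyes.capture(c); k=eyes.get_calibration(c)
    u,v=proj(k,np.array([[.494,-.321,.04]]))[0].astype(int); o=im.copy()
    for col,p,zz in(("yellow",[.4968,-.321,.01],.009),("black",[.494,-.3205,.014],0)):
        cs,_=cv2.findContours(render(k,col,p,zz,1),cv2.RETR_EXTERNAL,cv2.CHAIN_APPROX_NONE); cv2.drawContours(o,cs,-1,(255,0,0),1)
    v=min(max(v,60),324); out.append(cv2.resize(o[v-60:v+60,u-60:u+60],(400,400)))
cv2.imwrite("pics/f7.png",cv2.cvtColor(np.hstack(out),cv2.COLOR_RGB2BGR))
E
```

```text
(no output)
```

View pics/f7.png

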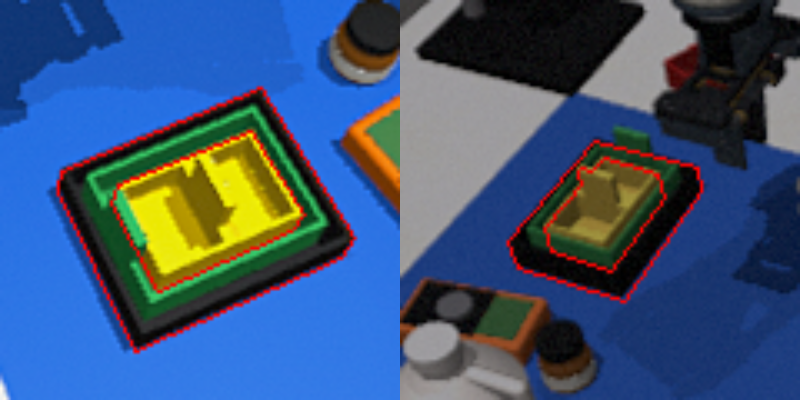

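All three are nested, flat and centred: in the side crop the yellow (210,210) and green (207,205) centres lie inside black.

```bash
python3 -c "
from bench import order; print(order.sign_off())"
```

```text
the job is handed in; nothing more can be done
None
```

I nested the green tray in the black one and the yellow caddy in the green tray, lowering each until it touched the floor, then released them and handed the job in at about 21 s. The last pictures show all three flat and centred; the sign-off gave no verdict.

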